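# Press a glued pattern rib in the bench locking pliers and set it on the scanning board

## Robot

A 6-joint arm with a two-finger parallel gripper is mounted at the origin on the work surface. World frame = base frame: x ahead of the robot, y to its left, z up, the work surface at z = 0. Lengths are in m, angles in degrees, forces in N, time in s.
With the tool pointing down it reaches from about 0.25 to 0.725 m from the base axis. Payload 9.7 kg.
Tool frame: the origin (TCP) lies on the centre line of the jaws, within the pads' length; the fingertips stand 14 mm ahead of it and the grasp point (between the pads) lies 5 mm behind it; z points along the fingers, y is the line along which they close (so a half turn about z gives the same grasp; the last joint's range is limited). The gripper opens to 85 mm and grips with 20 to 120 N. Pads are 22 mm wide; open, the fingers measure 114 mm over their backs; the gripper's body (76 mm by 85 mm) begins 54 mm behind the grasp point. The pads swing forward as they close: fully open they stand 13 mm farther back than shut.
Start: joints at [0, 4.979, 10.078, 95.1, 0, 90], TCP at [0.55, -0, 0.221] pointing down, gripper open.
Joint ranges: [-179.16, 179.16], [-48.56, 103.87], [-65.8, 70.77], [-126.05, 130.52], [-82.76, 87.17], [-180, 180]. Speed limits (degrees/s): [127.2, 127.2, 147.25, 180, 180, 180].

## Interface

Orientations are given as [roll, pitch, yaw] about the fixed x, y, z axes, in that order (R = Rz(yaw) Ry(pitch) Rx(roll)).
In Python, from workcell import bot, camera, get_calibration, ticket gives the robot as it stands. The module is installed in compiled form; this text tells all that it offers.
- The arm moves only by the tool send_rows, never from a script. Its arguments are lists of equal length, an entry for each row: "linear": the shift along the tool's x, y, z in m, a list of three; "twist": the turn, a rotation vector about the tool's x, y, z in units of 10 degrees (1.0 is 10 degrees), a list of three; "gripper": the opening in per cent of the stroke, from 0 (shut) to 100 (fully open). In form: {"linear": [[x, y, z], ...], "twist": [[wx, wy, wz], ...], "gripper": [gripper, ...]}. A call has 1 to 8 rows; each row shifts and turns the commanded pose from where the row before left it, along the tool's axes as they then stand; what a row does not reach is not made up. A row lasts 1/8 s, in which the tool goes at most 62.5 mm and 10.7 degrees, less where a joint would pass 70% of its speed; a pose out of reach is approached as far as the arm can. A call with a gripper value outside its range is refused whole. The fingers move at their own pace and stop on an object; "grip_force" is the grip in N (left out, the last holds). Time passes only in rows, so rows that do not move let the fingers close. It gives the time, the measured TCP pose, the force, the opening and the grip force at its end, in the units of the state.
- bot.get_obs(): the state, without advancing time (a new reading comes with each control period).
- camera(name): name is "scene" or "side" or "wrist"; returns the picture (480x640x3 uint8, red, green, blue); there is no depth.
- get_calibration(name): a dict with "fx", "fy", "cx", "cy" (pixels), "origin" and "orientation" of the camera in the world; the wrist camera has in their place "hand_eye" (4x4, takes a point from camera to tool coordinates, whose origin is the TCP and whose axes are the flange's). Camera axes: x right, y down, z forward; pixel columns grow to the right and rows downward; lengths in m; the calibration is good to about 2 mm. A picture is of the moment at which its call begins: read the wrist's pose just before it. get_calibration takes no time and is no camera call.
- ticket.job_done(): hands the job in; it is judged then, once.
The state is a dict: "time": time; "q": joint angles; "qd": joint speeds; "joint_efforts": joint torques, N m; "ee_pos": TCP position; "tcp_rot": TCP orientation; "wrist_force": force on the tool from outside, world axes, zero at the start; "torque": the same for the moment, N m; "opening": finger opening in m; "grasp_force": force on a finger pad.
Only numpy, scipy, OpenCV 4.12 (cv2) and the standard library are available. Lean on these libraries where they do the work, as an engineer would, in place of code of your own. Each camera call takes 0.05 s, during which the arm holds its last target. There are 200 camera calls.

## Task

The wooden rib standing between the jaws of the bench-mounted locking pliers has a freshly stuck facing that needs pressing: squeeze the two handles together until they snap over centre and lock on the rib, then let go and leave it clamped, untouched, for at least two seconds. After that pull the release lever so that the jaws spring open, and stand the rib, the same way up, on the scanning board, leaving the pliers open and the other things on the bench where they are.

Things in the scene. Friction and masses are not known exactly. Their poses are not given: they have to be found in the camera images.
- pliers_base: Fixed dark steel foot plate, 100 x 340 x 12 mm, of the locking pliers; origin on the bench under their pivot. The pliers lie level, mid-plane 75 mm up. Two steel handles run from the pivot along the foot's +y to 140 mm, near one on the -x side, far one on +x, each 10 mm thick and 14 mm high (68 to 82 mm up); free outside and below them (a toggle link lies midway).
- squeeze_point (a point): Midway between the handles, 75 mm from the pivot along the foot's +y, at handle mid-height: the place to squeeze, along the foot's x. Axes as the foot. Here the handles measure about 62 mm over their outsides when open, 26 mm when locked; squeezing takes up to about 18 N on each, most at mid-way.
- jaw_middle (a point): Midway between the jaws, 50 mm from the pivot along the foot's -y, 75 mm above the bench. Axes as the foot. A steel ledge 36 mm wide, its top 50 mm above the bench, runs under the jaws from y = -32 to -156 mm of the foot and carries the rib.
- near_handle (a joint): Angle of the near handle (rad): 0 fully open (start), 0.24 fully closed against its stop. The far handle always swings by the same angle the other way. A spring pushes the handles open below the dead centre at 0.205 and holds them locked above it. The release lever rides on this handle.
- release_lever (a joint): Angle of the release lever on the near handle (rad): 0 at rest, up to 0.8 when its rear end is pulled sideways, away from the handles, to the foot's -x. With the pliers locked, about 0.3 (its end moved some 20 to 30 mm) pries the handles back over centre and they spring open, the lever end moving some 45 mm further to -x; a few newtons do it. A light spring returns it.
- lever_end (a point): Where to pull the release lever: a steel bar 9 mm thick, 12 mm high (83 to 96 mm above the bench) that sticks out behind the handle tails. Point on its centre line, 58 mm behind its pivot and 22 mm before its tip. With the pliers locked it is at x = -11, y = 186 mm of the foot, and the space on both sides of it is free.
- near_pad: Spring-loaded dark rubber pad (8 x 22 x 30 mm) on the jaw on the foot's -x side, 50 mm from the pivot; origin at its centre. Pads stand about 46 mm apart when open and press the rib with 2 to 3 N when locked.
- far_pad: The same pad on the jaw on the foot's +x side.
- rib_center (a point): Centre of the loose pale wooden rib with plywood facing: 30 mm thick (its x), 110 mm long (its y, rounded end at -55, square end at +55), 50 mm high (its z), 60 to 130 g. Stands on the ledge, square end between the jaws, rounded end out along the foot's -y. Grasp across its thickness, e.g. 20 mm from the centre towards the rounded end, clear of the jaws.
- board_top (a point): Centre of the top face of the fixed plywood scanning board, 170 x 170 mm, 16 mm thick, with small dark dots; z up.
- pattern: Bystander: loose wooden pattern, a 120 mm disc on a 180 mm bar, 65 mm high. Origin at its underside. Leave alone.
- mallet: Bystander: hammer with wooden handle, 260 mm long, lying on the bench. Leave alone.
- glue_jar: Bystander: closed glue jar, 72 mm wide, 90 mm high. Origin at its underside. Leave alone.

How it is judged:
By the outcome, as a careful person would: the job done as asked, in the order asked, and still so for the second after the job is handed in, with the robot touching nothing.
It also fails if it takes over 64 s, if anything falls off the work surface, if the arm or the gripper's body presses on something with over 40 N, if the wrist force passes 120 N, or if a joint passes its speed limit or range.

## Working session

There is one attempt and no reset: what is moved stays moved. The work goes in short steps, Python scripts to look and compute and a tool call to move; the robot and the scene stay as the last step left them, time stands still between calls to the robot, and variables do not carry over. Pictures are saved under pics/ and viewed, at most 10 in all, crops included, and the job is handed in when it is done.

Besides the shell and the picture viewer there is one more tool, called after ">>>" by a JSON object that holds its "op" and its "data". send_rows: Moves the arm, as the interface text tells. Its arguments: {"type":"object","properties":{"linear":{"type":"array"},"twist":{"type":"array"},"gripper":{"type":"array"},"grip_force":{"type":"number"}},"required":["linear","twist","gripper"]}

```bash
mkdir -p pics
python3 - <<'E'
from workcell import bot,camera,get_calibration
import cv2,json
o=bot.get_obs();print({k:o[k] for k in('time','ee_pos','tcp_rot','opening','q')})
for n in('scene','side','wrist'):
    print(n,get_calibration(n)); cv2.imwrite(f'pics/{n}0.png',camera(n)[:,:,::-1])
E
```

```text
{'time': 0.0, 'ee_pos': array([5.49760949e-01, 8.27175016e-06, 2.20591944e-01]), 'tcp_rot': array([-1.79925440e+02, -6.21877347e-04,  9.00010280e+01]), 'opening': 0.08528059932708984, 'q': array([5.28728685e-04, 5.01005400e+00, 1.00343240e+01, 9.50988300e+01,
       6.21227084e-04, 8.99994999e+01])}
scene {'fx': 504.6757550197829, 'fy': 504.6757550197829, 'cx': 313.489237688054, 'cy': 241.01661401946217, 'origin': array([ 1.14206357, -0.25355694,  0.73059887]), 'orientation': array([-136.80814404,   -0.35456596,   65.87462871])}
side {'fx': 531.8532396123721, 'fy': 531.8532396123721, 'cx': 309.875423399644, 'cy': 237.97385530340546, 'origin': array([ 0.24046842, -0.73869156,  0.63909255]), 'orientation': array([-124.20871089,    0.30505959,  -26.21490388])}
wrist {'fx': 349.6325400068958, 'fy': 349.6325400068958, 'cx': 318.3070641388062, 'cy': 234.48057862896124, 'hand_eye': array([[ 1.50047587e-03, -9.49192932e-01, -3.14691159e-01,
         8.08813343e-02],
       [ 9.99998864e-01,  1.37917602e-03,  6.08120154e-04,
         6.61417201e-05],
       [-1.43208851e-04, -3.14691714e-01,  9.49193924e-01,
        -1.52982192e-01],
       [ 0.00000000e+00,  0.00000000e+00,  0.00000000e+00,
         1.00000000e+00]])}
```

View pics/scene0.png

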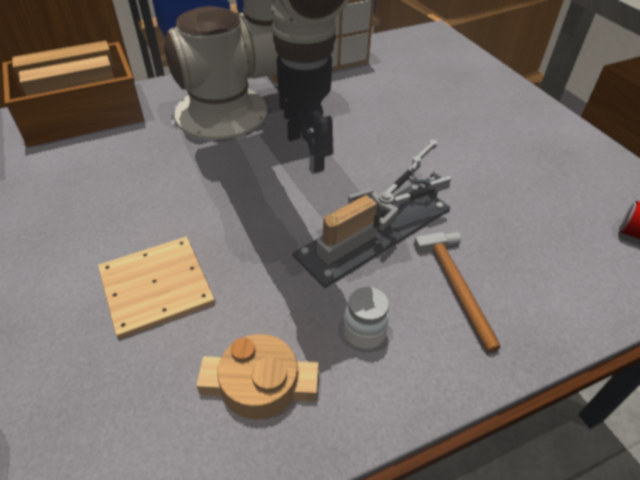

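View pics/side0.png

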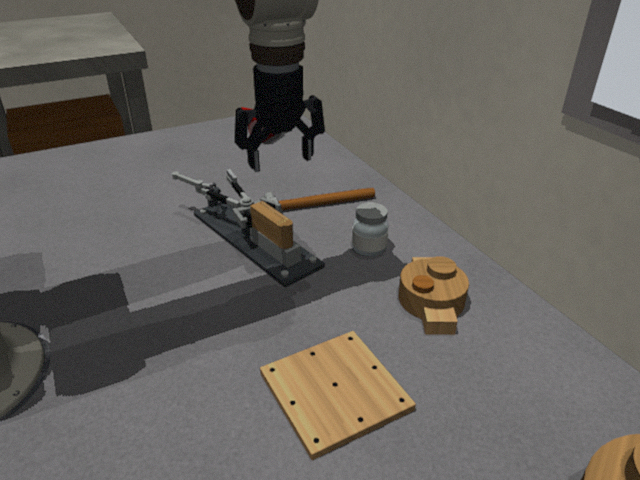

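The scene view shows the foot plate from about (295,253) to (450,209), with the rib on it at about (348,220). The board centre is at about (155,281). The jar is at (366,318), the mallet head at (437,240) and the pattern at (258,375). In the side view the board centre is at about (335,384), and the foot runs from (195,210) to (322,265).

```bash
cat > h.py <<'E'
import numpy as np,cv2
from scipy.spatial.transform import Rotation as R
from workcell import bot,camera,get_calibration
def cam(n,o=None):
    c=get_calibration(n);K=(c['fx'],c['fy'],c['cx'],c['cy'])
    if n=='wrist':
        T=np.eye(4);T[:3,:3]=R.from_euler('xyz',o['tcp_rot'],degrees=True).as_matrix();T[:3,3]=o['ee_pos'];T=T@c['hand_eye']
        return K,T[:3,3],T[:3,:3]
    return K,np.array(c['origin']),R.from_euler('xyz',c['orientation'],degrees=True).as_matrix()
def ray(C,p):
    K,o,M=C;return o,M@np.array([(p[0]-K[2])/K[0],(p[1]-K[3])/K[1],1.])
def plane(C,p,z):
    o,d=ray(C,p);return o+d*(z-o[2])/d[2]
def pix(C,X):
    K,o,M=C;v=M.T@(np.array(X)-o);return np.array([K[0]*v[0]/v[2]+K[2],K[1]*v[1]/v[2]+K[3]])
def tri(C1,p1,C2,p2):
    o1,d1=ray(C1,p1);o2,d2=ray(C2,p2)
    s=np.linalg.lstsq(np.c_[d1,-d2],o2-o1,rcond=None)[0];a=o1+s[0]*d1;b=o2+s[1]*d2
    return (a+b)/2,np.linalg.norm(a-b)
E
python3 - <<'E'
from h import *
S=cam('scene');D=cam('side')
for p in[(100,264),(186,239),(213,300),(120,332)]:print('board',plane(S,p,.016).round(3))
for p in[(262,375),(353,333),(413,404),(315,458)]:print('boardside',plane(D,p,.016).round(3))
for p in[(295,251),(328,278),(450,208)]:print('foot',plane(S,p,.012).round(3))
for p in[(322,263),(287,279),(195,212)]:print('footside',plane(D,p,.012).round(3))
a=cv2.imread('pics/scene0.png')[130:290,285:465];b=cv2.imread('pics/side0.png')[160:290,160:335]
a=cv2.resize(a,None,fx=3.6,fy=3.6,interpolation=2)[:,:400*2];b=cv2.resize(b,None,fx=4,fy=4,interpolation=2)
cv2.imwrite('pics/c1.png',a);cv2.imwrite('pics/c2.png',b);print(a.shape,b.shape)
E
```

```text
board [ 0.425 -0.362  0.016]
board [ 0.427 -0.2    0.016]
board [ 0.59  -0.194  0.016]
board [ 0.591 -0.353  0.016]
boardside [ 0.415 -0.213  0.016]
boardside [ 0.583 -0.197  0.016]
boardside [ 0.588 -0.359  0.016]
boardside [ 0.424 -0.373  0.016]
foot [ 0.538 -0.017  0.012]
foot [0.623 0.013 0.012]
foot [0.557 0.325 0.012]
footside [0.628 0.001 0.012]
footside [ 0.546 -0.014  0.012]
footside [0.459 0.301 0.012]
(576, 648, 3) (520, 700, 3)
```

View pics/c1.png

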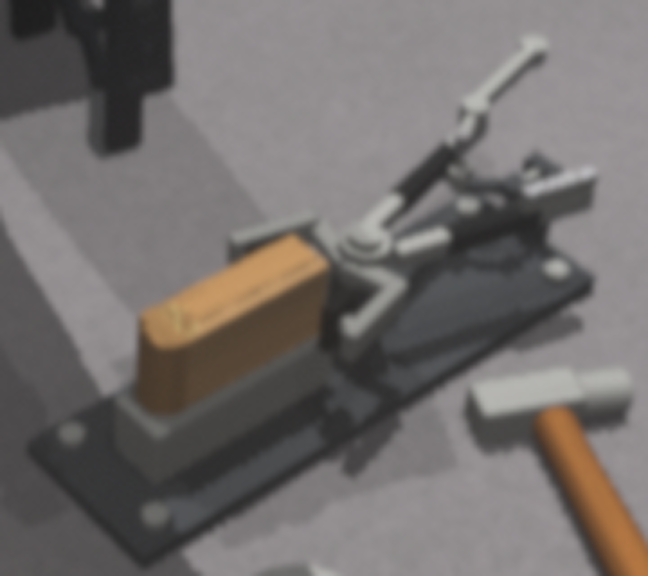

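View pics/c2.png

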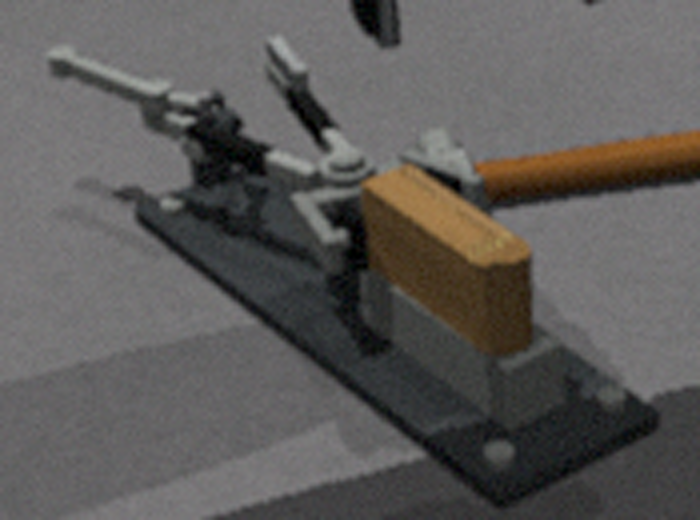

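Both crops are clear. In the scene crop the foot's top corners are at (30,447), (145,553) and (592,278), and the pivot is at (365,243). In the side crop the corners are at (658,415), (500,495) and (138,205), and the pivot is at (345,165). The lever rides on the handle nearer the robot.

Run:
```python
from h import *
S=cam('scene');D=cam('side')
s=lambda x,y:(x/3.6+285-.4,y/3.6+130-.4); d=lambda x,y:(x/4+160-.4,y/4+160-.4)
P=[plane(S,s(*p),.012) for p in[(30,447),(145,555),(592,279)]]+[plane(D,d(*p),.012) for p in[(500,497),(658,415),(138,205)]]
print(np.round(P,4)); L=np.array([[-50,-170],[50,-170],[50,170],[-50,-170],[50,-170],[-50,170]])/1e3
def fit(Lm,W):
    W=np.array(W)[:,:2];cl,cw=Lm.mean(0),W.mean(0);a,b=Lm-cl,W-cw
    th=np.arctan2((a[:,0]*b[:,1]-a[:,1]*b[:,0]).sum(),(a*b).sum());Rm=np.array([[np.cos(th),-np.sin(th)],[np.sin(th),np.cos(th)]])
    t=cw-Rm@cl;return th,t,W-(Lm@Rm.T+t)
th,t,r=fit(L,P);print('foot yaw',np.degrees(th),'centre',t,'res\n',r.round(4))
print('pivot',tri(S,s(365,240),D,d(345,163)))
print('lever tip',tri(S,s(537,45),D,d(60,60)))
print('rib sq far?',tri(S,s(327,262),D,d(410,168)),'sq near',tri(S,s(298,236),D,d(365,180)))
print('bolts',tri(S,s(155,513),D,d(612,395)),tri(S,s(70,433),D,d(498,452)))
# rib top mask
# board dots
for n,C,lo,hi in(('scene',S,(95,235),(218,335)),('side',D,(258,328),(418,460))):
    im=cv2.imread(f'pics/{n}0.png');hsv=cv2.cvtColor(im,cv2.COLOR_BGR2HSV)
    m=cv2.inRange(hsv,(8,70,110),(30,255,255));k=np.zeros_like(m);k[lo[1]:hi[1],lo[0]:hi[0]]=255;m&=k
    c=max(cv2.findContours(m,0,2)[0],key=cv2.contourArea)
    q=cv2.approxPolyDP(cv2.convexHull(c),8,True)[:,0];W=np.array([plane(C,p,.016) for p in q]);print(n,q.tolist(),W.round(4).tolist(),W.mean(0))
```

```text
[[ 0.5428 -0.0233  0.012 ]
 [ 0.6333  0.0017  0.012 ]
 [ 0.5537  0.3252  0.012 ]
 [ 0.5358 -0.0248  0.012 ]
 [ 0.6308 -0.0015  0.012 ]
 [ 0.4583  0.3068  0.012 ]]
foot yaw 13.630738386812212 centre [0.54576489 0.1524229 ] res
 [[ 0.0056  0.0013]
 [-0.0011  0.0027]
 [-0.0006 -0.0042]
 [-0.0014 -0.0003]
 [-0.0036 -0.0005]
 [ 0.0012  0.0009]]
pivot (array([0.53967236, 0.17305231, 0.08666886]), np.float64(0.002110840541102856))
lever tip (array([0.43552153, 0.34827296, 0.09087504]), np.float64(0.001305334949422895))
rib sq far? (array([0.56036899, 0.13636066, 0.09921541]), np.float64(0.00183115949507367)) sq near (array([0.53574222, 0.13320092, 0.09944444]), np.float64(0.0003326432864919423))
bolts (array([0.61459007, 0.01608021, 0.01770783]), np.float64(0.0005132412202009139)) (array([ 0.54609799, -0.00114733,  0.01763193]), np.float64(0.0016656727797244517))
scene [[186, 237], [213, 300], [116, 334], [98, 266]] [[0.4213, -0.1987, 0.016], [0.5898, -0.1938, 0.016], [0.5922, -0.3598, 0.016], [0.4286, -0.3659, 0.016]] [ 0.50799963 -0.27953834  0.016     ]
side [[353, 331], [415, 404], [311, 454], [260, 367]] [[0.5851, -0.1929, 0.016], [0.5903, -0.3601, 0.016], [0.4223, -0.3653, 0.016], [0.4181, -0.197, 0.016]] [ 0.50395139 -0.27879902  0.016     ]
```

>>> {"op": "send_rows", "data": {"linear": [[0, 0, 0], [0, 0, 0], [0.049, 0.006, 0], [0.049, 0.006, 0], [0.049, 0.006, 0], [0.049, 0.006, 0], [0.05, 0.007, 0], [0, 0, 0]], "twist": [[0, 0, -0.68], [0, 0, -0.68], [0, 0, 0], [0, 0, 0], [0, 0, 0], [0, 0, 0], [0, 0, 0], [0, 0, 0]], "gripper": [100, 100, 100, 100, 100, 100, 100, 100]}}

```text
time: 1.15
ee_pos: [0.5215, 0.2493, 0.2204]
tcp_rot: [-179.9, -0.0, 103.8]
wrist_force: [0.4, -1.1, -0.3]
opening: 0.0852
grasp_force: 0.0
```

Run:
```python
from h import *
import pickle
o=bot.get_obs();im=camera('wrist');pickle.dump((o,im),open('w1.pkl','wb'));print(o['ee_pos'],o['tcp_rot'])
im=cv2.resize(im,(800,600))[:,:,::-1];cv2.imwrite('pics/w1.png',im)
W=cam('wrist',o);print([pix(W,p)*1.25 for p in([.5397,.173,.087],[.522,.246,.075],[.4355,.3483,.09])])
```

```text
[0.52145324 0.24926518 0.22044357] [-1.79930858e+02 -1.25459778e-02  1.03825223e+02]
[array([396.94074864, 375.99486486]), array([397.44147822, 273.34365929]), array([296.68367154,  84.06928866])]
```

View pics/w1.png

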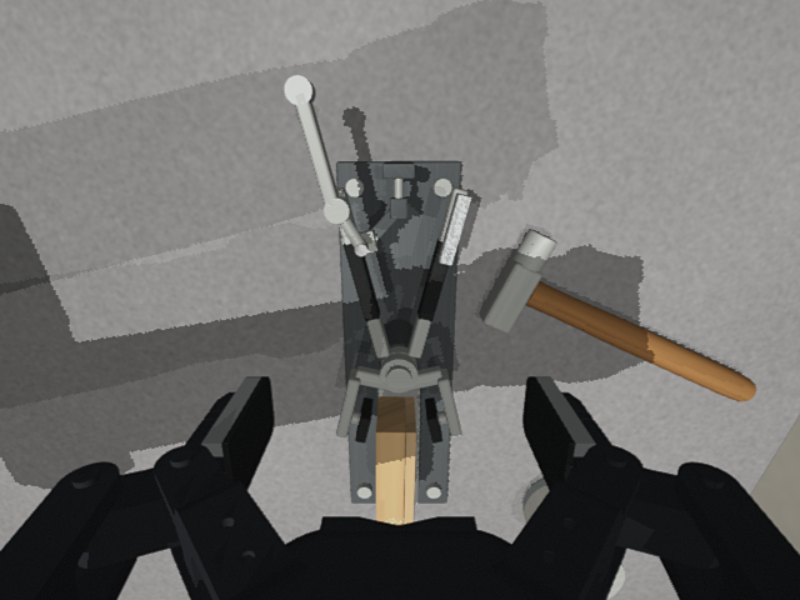

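The wrist view shows the plate's rear edge at (338,162)–(462,162), the pivot at (399,375), the lever tip at (298,90) with its pivot at (337,211), and the rib's long edges at x≈377 and 415. The mallet head at about (517,285) is clear of the far handle.

Run:
```python
from h import *
import pickle
o,im=pickle.load(open('w1.pkl','rb'));W=cam('wrist',o);w=lambda x,y:(x/1.25,y/1.25)
a,b=[plane(W,w(*p),.012) for p in((338,162),(462,162))];print('rear',a,b,np.linalg.norm(a-b),np.degrees(np.arctan2(*(b-a)[1::-1])))
for z in(.085,.09):print('pivot',z,plane(W,w(399,375),z))
print('bolts',[plane(W,w(*p),.016).round(4) for p in((353,188),(443,188),(364,492),(433,492))])
for nm,p in(('rl0',(377,402)),('rl1',(376,520)),('rr0',(415,402)),('rr1',(415,520))):print(nm,plane(W,w(*p),.1).round(4))
print('lev',plane(W,w(337,211),.095),plane(W,w(298,90),.09))
```

```text
rear [0.45842668 0.30630564 0.012     ] [0.55380978 0.32993315 0.012     ] 0.09826594204594312 13.912784391784493
pivot 0.085 [0.54124353 0.17309173 0.085     ]
pivot 0.09 [0.54056947 0.17577372 0.09      ]
bolts [array([0.4745, 0.2899, 0.016 ]), array([0.5442, 0.3072, 0.016 ]), array([ 0.5482, -0.0019,  0.016 ]), array([0.6162, 0.015 , 0.016 ])]
rl0 [0.5291 0.1562 0.1   ]
rl1 [0.5527 0.0509 0.1   ]
rr0 [0.5556 0.1628 0.1   ]
rr1 [0.5829 0.0584 0.1   ]
lev [0.4737935  0.28198415 0.095     ] [0.43679881 0.34533143 0.09      ]
```

>>> {"op": "send_rows", "data": {"linear": [[-0.003, 0, 0.05], [0, 0, 0.05], [0, 0, 0.04], [0, 0, 0.018], [0, 0, 0], [0, 0, 0]], "twist": [[0, 0, 0], [0, 0, 0], [0, 0, 0], [0, 0, 0], [0, 0, 0], [0, 0, 0]], "gripper": [100, 100, 100, 100, 100, 100], "grip_force": 45}}

```text
time: 1.95
ee_pos: [0.524, 0.2436, 0.0653]
tcp_rot: [179.9, -0.0, 103.6]
wrist_force: [-0.2, 0.1, 1.0]
opening: 0.0856
grasp_force: 0.0
```

>>> {"op": "send_rows", "data": {"linear": [[0, 0, 0], [0, 0, 0], [0, 0, 0], [0, 0, 0], [0, 0, 0], [0, 0, 0], [0, 0, 0], [0, 0, 0]], "twist": [[0, 0, 0], [0, 0, 0], [0, 0, 0], [0, 0, 0], [0, 0, 0], [0, 0, 0], [0, 0, 0], [0, 0, 0]], "gripper": [70, 55, 45, 35, 25, 20, 20, 20]}}

```text
time: 2.95
ee_pos: [0.5289, 0.2458, 0.0706]
tcp_rot: [179.0, -0.1, 103.6]
wrist_force: [9.9, 1.5, 26.9]
opening: 0.0172
grasp_force: 13.3
```

Run:
```python
from h import *
import pickle
o=bot.get_obs();im=camera('wrist');s=camera('scene');d=camera('side');pickle.dump((o,im,s,d),open('w2.pkl','wb'));print(o['ee_pos'],o['tcp_rot'],o['wrist_force'],o['opening'])
A=cv2.resize(im,(400,300));B=cv2.resize(s[150:250,330:463],(400,300),interpolation=2);C=cv2.resize(d[130:235,150:290],(400,300),interpolation=2);E=cv2.resize(im[150:450,120:520],(400,300))
cv2.imwrite('pics/m2.png',np.vstack([np.hstack([A,B]),np.hstack([C,E])])[:,:,::-1])
```

```text
[0.52891123 0.2457945  0.07063325] [ 1.79040809e+02 -1.32123211e-01  1.03599007e+02] [ 9.89785565  1.54181177 26.89360619] 0.01719041452157827
```

View pics/m2.png

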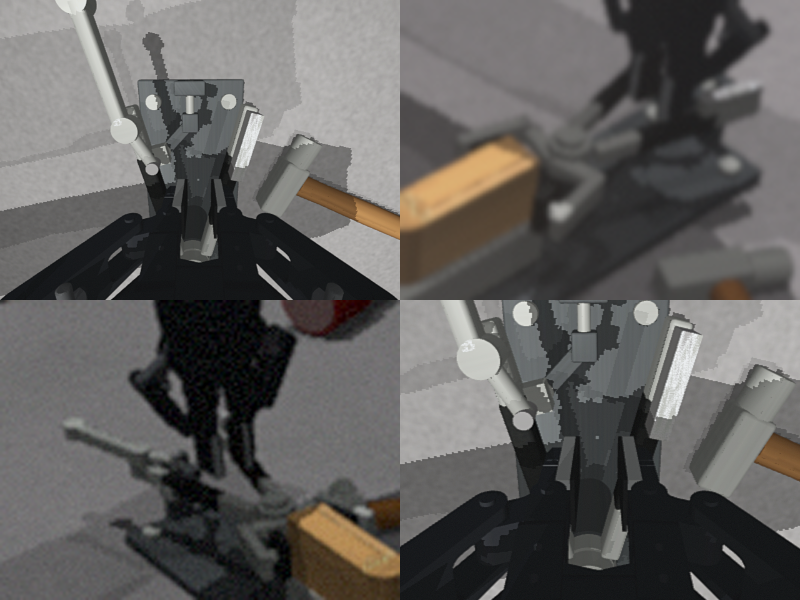

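The composite shows that the handles are still spread. The fingertips, at about (570,465) and (625,465), have slid in between or over the handles instead of outside them. I'll measure where the tips really are when the gripper is open.

Run:
```python
from h import *
H=get_calibration('wrist');T=H['hand_eye'];K=(H['fx'],H['fy'],H['cx'],H['cy'])
C=(K,T[:3,3],T[:3,:3])
def ty(p,y):
    o,d=ray(C,p);return o+d*(y-o[1])/d[1]
print('open tip',ty((270/1.25,377/1.25),-.0426),ty((526/1.25,377/1.25),.0426), ty((248/1.25,378/1.25),-.0426),ty((273/1.25,430/1.25),-.0426))
f=lambda x,y:(120+x,150+y-300)
for p in((575,437),(625,437)):print('closed tip',ty(f(p[0]-400,p[1]),np.sign(p[0]-600)*.0086))
```

```text
open tip [ 0.00813961 -0.0426     -0.02300616] [ 0.00903647  0.0426     -0.02440213] [ 0.01856363 -0.0426     -0.04222418] [-0.01090238 -0.0426     -0.02551601]
closed tip [ 0.02071192 -0.0086     -0.03435695]
closed tip [ 0.03026237  0.0086     -0.05314661]
```

Run:
```python
from h import *
D=cam('side');S=cam('scene')
def ax(C,p,i,v):
    o,d=ray(C,p);return o+d*(v-o[i])/d[i]
a=cv2.imread('pics/side0.png')
print('side',[ax(D,p,1,v).round(4) for p in((254,169),(308,159)) for v in(-.011,.011)])
print('scene',[ax(S,p,0,.593).round(4) for p in((311,170),(325,168))])
print('expect px side tcp',pix(D,[.55,0,.2206]),pix(D,[.507,0,.2196]),pix(D,[.593,0,.2196]),pix(S,[.593,0,.2196]))
```

```text
side [array([ 0.4968, -0.011 ,  0.2523]), array([0.5045, 0.011 , 0.2406]), array([ 0.593 , -0.011 ,  0.2489]), array([0.6036, 0.011 , 0.2371])]
scene [array([ 0.593 , -0.0085,  0.2472]), array([0.593 , 0.015 , 0.2435])]
expect px side tcp [282.3585453  176.78091591] [258.6181011  182.78193907] [305.32791414 172.02411789] [315.9442669  182.54382679]
```

Three views agree that with the gripper open the tips are about 24 mm behind the TCP, closer to the flange than the interface text implies. They therefore swept over the handle tops. I'll lift, open and go lower.

>>> {"op": "send_rows", "data": {"linear": [[0, 0, -0.03], [0, 0, -0.03], [0, 0, 0], [0, 0, 0], [0, 0, 0], [0, 0, 0]], "twist": [[0, 0, 0], [0, 0, 0], [0, 0, 0], [0, 0, 0], [0, 0, 0], [0, 0, 0]], "gripper": [20, 40, 100, 100, 100, 100]}}

```text
time: 3.85
ee_pos: [0.5227, 0.2433, 0.1225]
tcp_rot: [-179.9, 0.0, 103.6]
wrist_force: [0.1, 0.3, -0.0]
opening: 0.0855
grasp_force: 0.0
```

Run:
```python
from h import *
import pickle
o=bot.get_obs();im=camera('wrist');pickle.dump((o,im),open('w3.pkl','wb'));print(o['ee_pos'],o['tcp_rot'],o['opening'],o['wrist_force'])
cv2.imwrite('pics/w3.png',cv2.resize(im,(800,600))[:,:,::-1])
W=cam('wrist',o);print([pix(W,p)*1.25 for p in([.5407,.1733,.087],[.5227,.2461,.082])])
```

```text
[0.52267614 0.24333885 0.12249473] [-1.79930712e+02  1.37655369e-02  1.03600065e+02] 0.08548490421909298 [ 0.09422343  0.26179616 -0.0213479 ]
[array([399.3747476 , 458.71025083]), array([398.96528181, 321.04339026])]
```

View pics/w3.png

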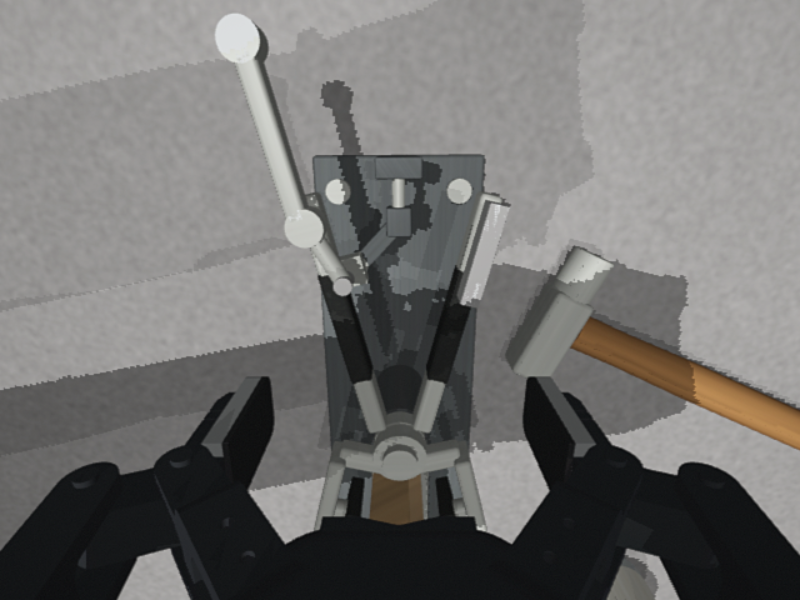

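The pliers are still open and centred, with the pivot at (399,458) as predicted and the mallet head at (550,330) clear. I'll descend to TCP z≈0.04.

>>> {"op": "send_rows", "data": {"linear": [[0.003, 0, 0.03], [0, 0, 0.03], [0, 0, 0.022], [0, 0, 0], [0, 0, 0]], "twist": [[0, 0, 0], [0, 0, 0], [0, 0, 0], [0, 0, 0], [0, 0, 0]], "gripper": [100, 100, 100, 100, 100]}}

```text
time: 4.53
ee_pos: [0.5227, 0.2466, 0.0422]
tcp_rot: [179.9, -0.0, 103.6]
wrist_force: [-0.1, -0.2, -0.1]
opening: 0.0856
grasp_force: 0.0
```

>>> {"op": "send_rows", "data": {"linear": [[0, 0, 0], [0, 0, 0], [0, 0, 0], [0, 0, 0], [0, 0, 0], [0, 0, 0], [0, 0, 0], [0, 0, 0]], "twist": [[0, 0, 0], [0, 0, 0], [0, 0, 0], [0, 0, 0], [0, 0, 0], [0, 0, 0], [0, 0, 0], [0, 0, 0]], "gripper": [80, 70, 62, 55, 48, 40, 32, 26]}}

```text
time: 5.52
ee_pos: [0.5222, 0.2467, 0.0426]
tcp_rot: [180.0, -0.0, 103.6]
wrist_force: [-4.4, 0.6, 7.3]
opening: 0.0246
grasp_force: 44.6
```

>>> {"op": "send_rows", "data": {"linear": [[0, 0, 0], [0, 0, 0], [0, 0, 0], [0, 0, 0]], "twist": [[0, 0, 0], [0, 0, 0], [0, 0, 0], [0, 0, 0]], "gripper": [22, 22, 22, 22]}}

```text
time: 6.02
ee_pos: [0.5222, 0.2466, 0.0426]
tcp_rot: [180.0, -0.0, 103.6]
wrist_force: [-6.1, 0.0, 7.1]
opening: 0.0248
grasp_force: 44.6
```

The opening stalled at 24.7 mm with full grip force, so the handles are against their stop. I'll let go and rise.

>>> {"op": "send_rows", "data": {"linear": [[0, 0, 0], [0, 0, 0], [0, 0, 0], [0, 0, 0], [0, 0, -0.05], [0, 0, -0.06], [0, 0, -0.06], [0, 0, 0]], "twist": [[0, 0, 0], [0, 0, 0], [0, 0, 0], [0, 0, 0], [0, 0, 0], [0, 0, 0], [0, 0, 0], [0, 0, 0]], "gripper": [60, 100, 100, 100, 100, 100, 100, 100]}}

```text
time: 7.02
ee_pos: [0.5239, 0.2471, 0.2169]
tcp_rot: [179.5, -0.1, 103.6]
wrist_force: [0.6, 0.5, -1.1]
opening: 0.0853
grasp_force: 0.0
```

Run:
```python
from h import *
import pickle
o=bot.get_obs();im=camera('wrist');pickle.dump((o,im),open('w4.pkl','wb'));print(o['time'],o['ee_pos'],o['tcp_rot'],o['opening'],o['wrist_force'])
cv2.imwrite('pics/w4.png',cv2.resize(im,(800,600))[:,:,::-1])
W=cam('wrist',o);print([pix(W,p)*1.25 for p in([.5407,.1733,.087],[.4854,.3513,.09])])
```

```text
7.025 [0.52391105 0.24714471 0.2168975 ] [ 1.79525430e+02 -9.90517907e-02  1.03597484e+02] 0.08533415023452177 [ 0.61606215  0.46233223 -1.06494933]
[array([394.49516218, 375.43944549]), array([373.92400689,  95.73712766])]
```

View pics/w4.png

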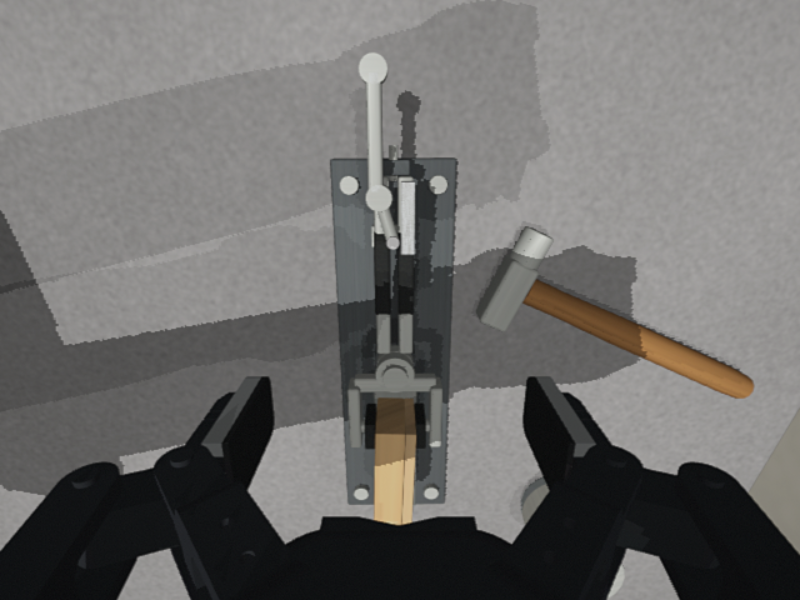

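The handles are parallel and locked, with both pads on the rib. The lever bar lies at about (374,96), as predicted. Next I'll move beside the lever with the fingers shut and wait.

>>> {"op": "send_rows", "data": {"linear": [[0.037, 0.006, 0], [0.037, 0.006, 0], [0.036, 0.005, 0], [0, 0, 0], [0, 0, 0], [0, 0, 0], [0, 0, 0], [0, 0, 0]], "twist": [[0, 0, 0], [0, 0, 0], [0, 0, 0], [0, 0, 0], [0, 0, 0], [0, 0, 0], [0, 0, 0], [0, 0, 0]], "gripper": [60, 20, 0, 0, 0, 0, 0, 0], "grip_force": 30}}

```text
time: 8.07
ee_pos: [0.5131, 0.3568, 0.2115]
tcp_rot: [180.0, -0.0, 103.6]
wrist_force: [-1.3, 0.3, 0.6]
opening: 0.0001
grasp_force: 0.0
```

>>> {"op": "send_rows", "data": {"linear": [[0, 0, 0], [0, 0, 0], [0, 0, 0], [0, 0, 0], [0, 0, 0], [0, 0, 0], [0, 0, 0], [0, 0, 0]], "twist": [[0, 0, 0], [0, 0, 0], [0, 0, 0], [0, 0, 0], [0, 0, 0], [0, 0, 0], [0, 0, 0], [0, 0, 0]], "gripper": [0, 0, 0, 0, 0, 0, 0, 0]}}

```text
time: 9.07
ee_pos: [0.5129, 0.3573, 0.2113]
tcp_rot: [180.0, -0.0, 103.6]
wrist_force: [-0.1, 0.0, 0.6]
opening: -0.0
grasp_force: 0.0
```

>>> {"op": "send_rows", "data": {"linear": [[0, 0, 0], [0, 0, 0], [0, 0, 0], [0, 0, 0], [0, 0, 0], [0, 0, 0], [0, 0, 0], [0, 0, 0]], "twist": [[0, 0, 0], [0, 0, 0], [0, 0, 0], [0, 0, 0], [0, 0, 0], [0, 0, 0], [0, 0, 0], [0, 0, 0]], "gripper": [0, 0, 0, 0, 0, 0, 0, 0]}}

```text
time: 10.07
ee_pos: [0.513, 0.3573, 0.2113]
tcp_rot: [-180.0, -0.0, 103.6]
wrist_force: [0.1, 0.5, 0.4]
opening: 0.0001
grasp_force: 0.0
```

Run:
```python
from h import *
o=bot.get_obs();im=camera('wrist');print(o['time'],o['ee_pos'],o['tcp_rot'],o['opening'])
W=cam('wrist',o);print([pix(W,p) for p in([.4854,.3513,.09],)])
cv2.imwrite('pics/w5.png',im[:,:,::-1])
```

```text
10.075 [0.51295358 0.35729548 0.21125352] [-1.79998079e+02 -7.16489296e-04  1.03596916e+02] 0.00010398049610009363
[array([283.51248737, 221.98249334])]
```

View pics/w5.png

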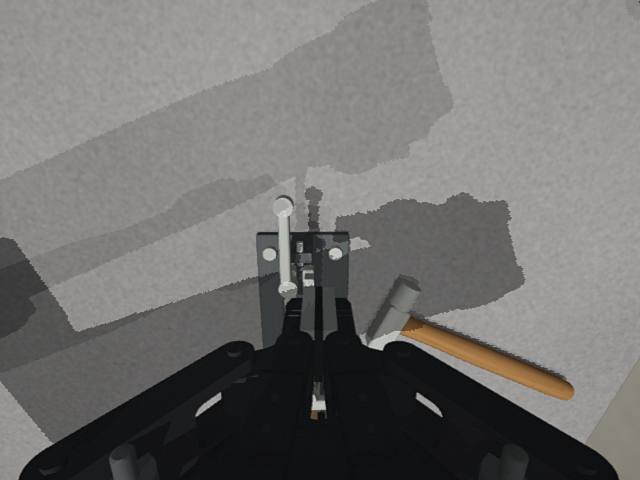

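The lever bar runs from (283,205) to (288,288). The shut fingers' tips are at about (285–353, 298) and clear it on its +x side. I'll descend beside it.

>>> {"op": "send_rows", "data": {"linear": [[0, 0, 0.05], [0, 0, 0.05], [0, 0, 0.045], [0, 0, 0.018], [0, 0, 0], [0, 0, 0]], "twist": [[0, 0, 0], [0, 0, 0], [0, 0, 0], [0, 0, 0], [0, 0, 0], [0, 0, 0]], "gripper": [0, 0, 0, 0, 0, 0]}}

```text
time: 10.88
ee_pos: [0.5139, 0.358, 0.0506]
tcp_rot: [179.8, -0.1, 103.6]
wrist_force: [-0.5, 0.4, 0.6]
opening: 0.0002
grasp_force: 0.0
```

>>> {"op": "send_rows", "data": {"linear": [[0, -0.006, 0], [0, -0.006, 0], [0, -0.006, 0], [0, -0.006, 0], [0, -0.006, 0], [0, -0.006, 0], [0, 0, 0]], "twist": [[0, 0, 0], [0, 0, 0], [0, 0, 0], [0, 0, 0], [0, 0, 0], [0, 0, 0], [0, 0, 0]], "gripper": [0, 0, 0, 0, 0, 0, 0]}}

```text
time: 11.75
ee_pos: [0.4773, 0.3487, 0.0482]
tcp_rot: [-180.0, 0.0, 103.6]
wrist_force: [0.4, -0.9, 0.3]
opening: 0.0001
grasp_force: 0.0
```

Run:
```python
from h import *
o=bot.get_obs();im=camera('wrist');d=camera('side');print(o['time'],o['ee_pos'],o['tcp_rot'],o['wrist_force'])
cv2.imwrite('pics/w6.png',np.hstack([cv2.resize(im,(400,300)),cv2.resize(d[130:235,150:290],(400,300),interpolation=2)])[:,:,::-1])
```

```text
11.75 [0.47734527 0.34874596 0.04818938] [-1.79969834e+02  2.18909714e-03  1.03617257e+02] [ 0.35818427 -0.9263537   0.34712928]
```

View pics/w6.png

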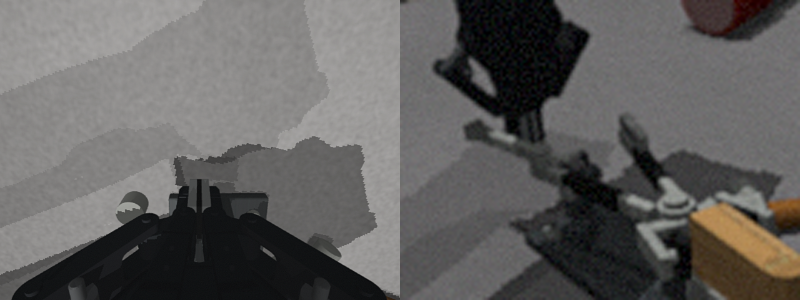

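The side view shows the handles spread again and the lever swung out, with about zero force, so the pliers have released. Ten pictures are now viewed, so from here I use numbers only. I'll lift and go above the rib.

>>> {"op": "send_rows", "data": {"linear": [[0, 0, -0.05], [0, 0, -0.05], [0, 0, -0.05], [-0.05, 0.003, 0], [-0.05, 0.003, 0], [-0.05, 0.003, 0], [-0.05, 0.003, 0], [-0.05, 0.004, 0]], "twist": [[0, 0, 0], [0, 0, 0], [0, 0, 0], [0, 0, 0], [0, 0, 0], [0, 0, 0], [0, 0, 0], [0, 0, 0]], "gripper": [0, 0, 0, 0, 50, 100, 100, 100]}}

```text
time: 12.85
ee_pos: [0.5527, 0.108, 0.1983]
tcp_rot: [180.0, -0.0, 103.6]
wrist_force: [1.1, -0.0, -0.2]
opening: 0.0724
grasp_force: 0.0
```

>>> {"op": "send_rows", "data": {"linear": [[-0.05, 0.003, 0], [0, 0, 0], [0, 0, 0], [0, 0, 0]], "twist": [[0, 0, 0], [0, 0, 0], [0, 0, 0], [0, 0, 0]], "gripper": [100, 100, 100, 100]}}

```text
time: 13.35
ee_pos: [0.5668, 0.0627, 0.1983]
tcp_rot: [-180.0, -0.0, 103.7]
wrist_force: [-0.4, 0.0, 1.1]
opening: 0.0853
grasp_force: 0.0
```

Run:
```python
from h import *
o=bot.get_obs();im=camera('wrist');np.save('w7.npy',im);print(o['time'],o['ee_pos'],o['tcp_rot'],o['opening'])
W=cam('wrist',o);hsv=cv2.cvtColor(im,cv2.COLOR_RGB2HSV);m=cv2.inRange(hsv,(8,60,60),(30,255,255))
e=np.array([.9708,.2402]);f=np.array([-.2402,.9708]);O=np.array([.5407,.1733])
m=cv2.morphologyEx(m,cv2.MORPH_OPEN,np.ones((3,3)))
for c in cv2.findContours(m,0,2)[0]:
    if cv2.contourArea(c)<300:continue
    q=cv2.approxPolyDP(cv2.convexHull(c),4,True)[:,0];print(cv2.contourArea(c))
    for p in q:
        X=plane(W,p,.1)[:2]-O;print('  px',p,'foot@.1',(np.array([X@e,X@f])*1e3).round(1))
# lever tip & handles via foot-frame light pixels
for n,x,y,z in(('pivot',0,0,87),('levertip open',-60,193,90)):
    print(n,pix(W,[*(O+e*x/1e3+f*y/1e3),z/1e3]))
```

```text
13.35 [0.56680489 0.06268676 0.19830036] [-1.79999104e+02 -9.35711929e-03  1.03670910e+02] 0.08528615230450384
2292.5
  px [198 392] foot@.1 [-108.5 -263.5]
  px [209 386] foot@.1 [ -98. -257.]
  px [281 398] foot@.1 [ -34.8 -270.4]
  px [285 410] foot@.1 [ -31.7 -284. ]
  px [227 434] foot@.1 [ -86.8 -312.1]
2172.5
  px [431 375] foot@.1 [  97.1 -245.7]
  px [438 393] foot@.1 [ 105.3 -265.2]
  px [410 434] foot@.1 [  84.1 -312.6]
  px [382 423] foot@.1 [  57.3 -299.4]
  px [380 405] foot@.1 [  54.3 -278.5]
  px [391 389] foot@.1 [  63.1 -260.7]
  px [410 378] foot@.1 [  79.  -248.8]
5755.0
  px [337 129] foot@.1 [ 12.  -39.6]
  px [341 136] foot@.1 [ 14.9 -44.3]
  px [334 263] foot@.1 [  11.1 -139.5]
  px [327 272] foot@.1 [   5.7 -147.1]
  px [314 275] foot@.1 [  -4.5 -149.7]
  px [302 270] foot@.1 [ -13.9 -145.4]
  px [296 259] foot@.1 [ -18.4 -136.1]
  px [297 130] foot@.1 [-15.5 -40.2]
6911.0
  px [460  12] foot@.1 [88.  30.3]
  px [638 109] foot@.1 [215.6 -27.2]
  px [639 146] foot@.1 [223.2 -51.5]
  px [449  42] foot@.1 [83.  13.6]
pivot [319.357582    68.38193495]
levertip open [ 200.29125014 -350.93492046]
```

The rib mask spans foot y −40 to −150 mm and x centre about −2.5 mm. That is 110 × 30 mm with its centre at y = −95, as expected, so I'll grasp 20 mm out.

>>> {"op": "send_rows", "data": {"linear": [[-0.001, -0.001, 0.05], [0, 0, 0.05], [0, 0, 0.035], [0, 0, 0.016], [0, 0, 0], [0, 0, 0]], "twist": [[0, 0, 0], [0, 0, 0], [0, 0, 0], [0, 0, 0], [0, 0, 0], [0, 0, 0]], "gripper": [100, 100, 100, 100, 100, 100], "grip_force": 40}}

```text
time: 14.15
ee_pos: [0.5672, 0.0608, 0.0491]
tcp_rot: [179.9, 0.0, 103.6]
wrist_force: [0.2, 0.4, 0.6]
opening: 0.0851
grasp_force: 0.0
```

>>> {"op": "send_rows", "data": {"linear": [[0, 0, 0], [0, 0, 0], [0, 0, 0], [0, 0, 0], [0, 0, 0], [0, 0, 0], [0, 0, 0]], "twist": [[0, 0, 0], [0, 0, 0], [0, 0, 0], [0, 0, 0], [0, 0, 0], [0, 0, 0], [0, 0, 0]], "gripper": [70, 55, 42, 32, 25, 25, 25]}}

```text
time: 15.02
ee_pos: [0.5665, 0.0605, 0.0476]
tcp_rot: [180.0, 0.0, 103.6]
wrist_force: [0.5, 0.6, 4.6]
opening: 0.0297
grasp_force: 40.1
```

>>> {"op": "send_rows", "data": {"linear": [[0, 0, -0.01], [0, 0, -0.02], [0, 0, -0.045], [0, 0, -0.045], [0, 0, 0], [0, 0, 0]], "twist": [[0, 0, 0], [0, 0, 0], [0, 0, 0], [0, 0, 0], [0, 0, 0], [0, 0, 0]], "gripper": [25, 25, 25, 25, 25, 25]}}

```text
time: 15.78
ee_pos: [0.566, 0.0605, 0.1666]
tcp_rot: [-179.9, -0.0, 103.6]
wrist_force: [-0.5, -0.3, -1.9]
opening: 0.0292
grasp_force: 39.6
```

>>> {"op": "send_rows", "data": {"linear": [[-0.042, -0.017, 0], [-0.042, -0.017, 0], [-0.042, -0.017, 0], [-0.042, -0.017, 0], [-0.042, -0.017, 0], [-0.042, -0.018, 0], [-0.042, -0.018, 0], [-0.042, -0.018, 0]], "twist": [[0, 0, 0], [0, 0, 0], [0, 0, 0], [0, 0, 0], [0, 0, 0], [0, 0, 0], [0, 0, 0], [0, 0, 0]], "gripper": [25, 25, 25, 25, 25, 25, 25, 25]}}

```text
time: 16.77
ee_pos: [0.509, -0.2998, 0.1654]
tcp_rot: [-179.9, -0.1, 103.6]
wrist_force: [1.3, 0.4, -1.0]
opening: 0.0296
grasp_force: 39.6
```

>>> {"op": "send_rows", "data": {"linear": [[0, 0, 0], [0, 0, 0], [0, 0, 0]], "twist": [[0, 0, 0], [0, 0, 0], [0, 0, 0]], "gripper": [25, 25, 25]}}

```text
time: 17.15
ee_pos: [0.5102, -0.2977, 0.1668]
tcp_rot: [-180.0, -0.0, 103.7]
wrist_force: [0.2, 0.4, -1.4]
opening: 0.0296
grasp_force: 39.6
```

Run:
```python
from h import *
o=bot.get_obs();im=camera('wrist');s=camera('scene');d=camera('side');np.savez('w8.npz',im=im,s=s,d=d);print(o['time'],o['ee_pos'],o['tcp_rot'],o['opening'],o['q'])
W=cam('wrist',o);hsv=cv2.cvtColor(im,cv2.COLOR_RGB2HSV);m=cv2.inRange(hsv,(8,60,60),(30,255,255));m=cv2.morphologyEx(m,cv2.MORPH_OPEN,np.ones((3,3)))
T=o['ee_pos'];M=R.from_euler('xyz',o['tcp_rot'],degrees=True).as_matrix()
for c in cv2.findContours(m,0,2)[0]:
    if cv2.contourArea(c)<300:continue
    q=cv2.approxPolyDP(cv2.convexHull(c),4,True)[:,0];print(cv2.contourArea(c),[(p.tolist(),((M.T@(plane(W,p,T[2]+.053)-T))*1e3).round().tolist()[:2]) for p in q])
# pliers open? bright pixels near expected lever tips in scene and side
S=cam('scene');D=cam('side');e=np.array([.9708,.2402]);f=np.array([-.2402,.9708]);O=np.array([.5407,.1733])
for n,x,y in(('open',-60,193),('locked',-11,208)):
    X=[*(O+e*x/1e3+f*y/1e3),.09]
    for C,I in((S,s),(D,d)):
        u,v=pix(C,X).astype(int);print(n,(u,v),I[v-3:v+4,u-3:u+4].reshape(-1,3).max(0),I[v-3:v+4,u-3:u+4].reshape(-1,3).mean(0).round())
```

```text
17.15 [ 0.51019157 -0.29770913  0.16676898] [-1.79966495e+02 -4.56223674e-02  1.03667379e+02] 0.0296431005211917 [-3.02693922e+01  9.87828786e+00  9.44735301e+00  8.96248481e+01
  9.60493525e-03  4.60632107e+01]
645.5 [([427, 447], [-37.0, 41.0]), ([455, 453], [-40.0, 52.0]), ([478, 479], [-53.0, 63.0]), ([459, 478], [-53.0, 55.0])]
655.5 [([0, 456], [-41.0, -121.0]), ([0, 437], [-32.0, -118.0]), ([42, 444], [-35.0, -104.0]), ([22, 460], [-44.0, -113.0])]
48344.5 [([236, 68], [93.0, -21.0]), ([439, 113], [82.0, 33.0]), ([357, 412], [-20.0, 14.0]), ([316, 419], [-23.0, -1.0]), ([277, 411], [-20.0, -15.0]), ([213, 260], [39.0, -32.0])]
11173.0 [([639, 67], [94.0, 83.0]), ([639, 216], [54.0, 95.0]), ([584, 240], [46.0, 81.0]), ([565, 231], [49.0, 74.0]), ([533, 196], [60.0, 63.0]), ([579, 107], [84.0, 70.0]), ([606, 81], [90.0, 76.0])]
open (np.int64(432), np.int64(143)) [185 185 181] [158. 157. 155.]
open (np.int64(174), np.int64(175)) [175 180 173] [118. 119. 117.]
locked (np.int64(455), np.int64(151)) [155 150 152] [153. 149. 151.]
locked (np.int64(191), np.int64(166)) [136 135 137] [133. 131. 133.]
```

The pliers are confirmed open, since the bright lever tip is at its open spot in both views. The rib is held over the board. I'll lower it until its underside, at TCP + 2.4 mm, meets 16 mm.

>>> {"op": "send_rows", "data": {"linear": [[0, 0, 0.05], [0, 0, 0.05], [0, 0, 0.035], [0, 0, 0.012], [0, 0, 0], [0, 0, 0], [0, 0, 0]], "twist": [[0, 0, 0], [0, 0, 0], [0, 0, 0], [0, 0, 0], [0, 0, 0], [0, 0, 0], [0, 0, 0]], "gripper": [25, 25, 25, 25, 25, 25, 25]}}

```text
time: 18.18
ee_pos: [0.5109, -0.2992, 0.0219]
tcp_rot: [179.9, 0.1, 103.6]
wrist_force: [0.2, -0.5, -1.1]
opening: 0.0293
grasp_force: 39.6
```

>>> {"op": "send_rows", "data": {"linear": [[0, 0, 0.002], [0, 0, 0], [0, 0, 0]], "twist": [[0, 0, 0], [0, 0, 0], [0, 0, 0]], "gripper": [25, 25, 25]}}

```text
time: 18.55
ee_pos: [0.5101, -0.2988, 0.0183]
tcp_rot: [-180.0, -0.0, 103.6]
wrist_force: [0.3, -0.2, -1.2]
opening: 0.0294
grasp_force: 39.6
```

>>> {"op": "send_rows", "data": {"linear": [[0, 0, 0.002], [0, 0, 0], [0, 0, 0]], "twist": [[0, 0, 0], [0, 0, 0], [0, 0, 0]], "gripper": [25, 25, 25]}}

```text
time: 18.92
ee_pos: [0.5101, -0.2987, 0.0162]
tcp_rot: [-180.0, -0.0, 103.6]
wrist_force: [0.1, -0.5, 0.1]
opening: 0.0296
grasp_force: 39.6
```

>>> {"op": "send_rows", "data": {"linear": [[0, 0, 0.001], [0, 0, 0], [0, 0, 0]], "twist": [[0, 0, 0], [0, 0, 0], [0, 0, 0]], "gripper": [25, 25, 25]}}

```text
time: 19.3
ee_pos: [0.5101, -0.2988, 0.0153]
tcp_rot: [180.0, 0.0, 103.6]
wrist_force: [0.4, 0.6, -1.1]
opening: 0.0297
grasp_force: 39.6
```

>>> {"op": "send_rows", "data": {"linear": [[0, 0, 0.0015], [0, 0, 0], [0, 0, 0], [0, 0, 0]], "twist": [[0, 0, 0], [0, 0, 0], [0, 0, 0], [0, 0, 0]], "gripper": [25, 25, 25, 25]}}

```text
time: 19.8
ee_pos: [0.5101, -0.2987, 0.0137]
tcp_rot: [-180.0, -0.0, 103.6]
wrist_force: [-0.0, -0.8, -1.2]
opening: 0.0294
grasp_force: 39.7
```

>>> {"op": "send_rows", "data": {"linear": [[0, 0, 0.001], [0, 0, 0], [0, 0, 0], [0, 0, 0]], "twist": [[0, 0, 0], [0, 0, 0], [0, 0, 0], [0, 0, 0]], "gripper": [25, 25, 25, 25]}}

```text
time: 20.3
ee_pos: [0.5102, -0.2988, 0.0136]
tcp_rot: [180.0, 0.0, 103.6]
wrist_force: [-3.0, 2.1, 5.9]
opening: 0.0297
grasp_force: 40.3
```

>>> {"op": "send_rows", "data": {"linear": [[0, 0, 0.001], [0, 0, 0], [0, 0, 0], [0, 0, 0]], "twist": [[0, 0, 0], [0, 0, 0], [0, 0, 0], [0, 0, 0]], "gripper": [25, 25, 25, 25]}}

```text
time: 20.8
ee_pos: [0.5102, -0.2988, 0.0136]
tcp_rot: [180.0, 0.0, 103.6]
wrist_force: [-5.7, 3.6, 13.5]
opening: 0.0295
grasp_force: 41.2
```

The rib met the board at z = 0.0136, as computed. I'll relieve the load, let go and rise.

>>> {"op": "send_rows", "data": {"linear": [[0, 0, -0.0015], [0, 0, 0], [0, 0, 0], [0, 0, 0], [0, 0, 0], [0, 0, 0], [0, 0, 0], [0, 0, 0]], "twist": [[0, 0, 0], [0, 0, 0], [0, 0, 0], [0, 0, 0], [0, 0, 0], [0, 0, 0], [0, 0, 0], [0, 0, 0]], "gripper": [25, 25, 45, 60, 75, 80, 80, 80]}}

```text
time: 21.8
ee_pos: [0.5101, -0.2988, 0.0133]
tcp_rot: [180.0, 0.0, 103.6]
wrist_force: [0.0, 0.7, -0.8]
opening: 0.0686
grasp_force: 0.0
```

>>> {"op": "send_rows", "data": {"linear": [[0, 0, -0.02], [0, 0, -0.05], [0, 0, -0.05], [0, 0, -0.06], [0, 0, 0], [0, 0, 0], [0, 0, 0], [0, 0, 0]], "twist": [[0, 0, 0], [0, 0, 0], [0, 0, 0], [0, 0, 0], [0, 0, 0], [0, 0, 0], [0, 0, 0], [0, 0, 0]], "gripper": [80, 80, 80, 80, 80, 80, 80, 80]}}

```text
time: 22.8
ee_pos: [0.5097, -0.2985, 0.192]
tcp_rot: [-179.9, -0.1, 103.6]
wrist_force: [1.1, -0.0, -0.6]
opening: 0.0682
grasp_force: 0.0
```

Run:
```python
from h import *
o=bot.get_obs();im=camera('wrist');s=camera('scene');d=camera('side');print(o['time'],o['ee_pos'],o['opening'],o['wrist_force'].round(1))
W=cam('wrist',o)
cv2.imwrite('pics/end.png',im[:,:,::-1])
# rib rim: edges/colour profile along expected rib top corners
M=R.from_euler('xyz',o['tcp_rot'],degrees=True).as_matrix();c=np.array([.5102,-.2988]);ex=M[:2,0];ey=M[:2,1]
print('expected rib top px',[pix(W,[*(c+ex*(.020+a)+ey*b),.066]).round() for a,b in((.055,.015),(.055,-.015),(-.05,-.015),(-.05,.015))])
g=cv2.GaussianBlur(cv2.cvtColor(im,cv2.COLOR_RGB2GRAY),(3,3),0)
ls=cv2.createLineSegmentDetector().detect(g)[0][:,0]
for l in ls:
    if np.hypot(l[2]-l[0],l[3]-l[1])>50:print(l.round(0),end=' ')
a=cv2.imread('pics/scene0.png')[:,:,::-1].astype(int);b=cv2.imread('pics/side0.png')[:,:,::-1].astype(int)
print()
for n,p,q in(('scene',a,s),('side',b,d)):
    m=(np.abs(p-q.astype(int)).max(2)>45).astype(np.uint8);m=cv2.morphologyEx(m,cv2.MORPH_OPEN,np.ones((3,3)))
    print(n,[st.tolist() for st in cv2.connectedComponentsWithStats(m)[2][1:] if st[4]>25])
```

```text
22.8 [ 0.50969912 -0.29850741  0.19197481] 0.06821099519337642 [ 1.1 -0.  -0.6]
expected rib top px [array([339., 127.]), array([299., 127.]), array([301., 255.]), array([336., 256.])]
[413. 387. 394. 332.] [318. 418. 378. 411.] [241. 337. 223. 387.] [519. 479. 489. 428.] [538. 362. 638. 464.] [ 41. 420.  96. 364.] [465. 422. 454. 473.] [148. 428. 118. 476.] [ -0. 396.  55. 405.] [  1. 461.  40. 421.] [301. 248. 301. 182.] [300. 182. 251. 139.] [210. 342. 232. 295.] [198.  85. 151.  43.] [522. 275. 480. 308.] [236. 128. 220. 248.] [311.  85. 245.  71.] [222. 250. 381. 281.] [387. 265. 413. 174.] 
scene [[6, 0, 59, 47, 665], [82, 0, 12, 24, 117], [287, 0, 53, 19, 721], [168, 21, 9, 9, 57], [242, 25, 7, 12, 47], [234, 29, 7, 14, 64], [167, 32, 10, 26, 171], [179, 36, 12, 18, 91], [253, 38, 18, 5, 59], [310, 39, 24, 32, 499], [276, 41, 13, 44, 421], [3, 44, 88, 24, 968], [301, 45, 6, 18, 106], [18, 58, 77, 23, 912], [299, 70, 8, 4, 29], [249, 74, 85, 100, 3271], [248, 78, 25, 11, 227], [92, 81, 9, 5, 34], [177, 81, 9, 9, 60], [47, 90, 30, 9, 149], [57, 129, 73, 95, 3011], [188, 136, 19, 8, 97], [211, 143, 29, 6, 142], [117, 156, 119, 175, 9519], [273, 166, 26, 26, 296], [240, 190, 114, 182, 8523], [318, 196, 57, 55, 1718], [324, 269, 8, 7, 47], [349, 287, 25, 25, 499], [110, 312, 93, 101, 5948]]
side [[234, 0, 166, 263, 16199], [409, 40, 12, 60, 383], [313, 99, 8, 10, 58], [324, 102, 13, 14, 86], [338, 104, 54, 14, 299], [393, 111, 12, 8, 69], [0, 188, 39, 71, 1610], [252, 202, 47, 50, 1302], [335, 253, 33, 39, 761], [379, 252, 27, 29, 505], [364, 258, 13, 22, 220], [281, 270, 8, 5, 37], [59, 273, 63, 19, 747], [313, 272, 16, 9, 93], [169, 275, 147, 59, 5135], [318, 282, 17, 25, 246], [0, 293, 8, 9, 46], [129, 307, 10, 4, 36], [52, 327, 38, 59, 890], [39, 331, 10, 10, 79], [155, 335, 254, 75, 8622], [12, 383, 34, 33, 378], [13, 389, 12, 12, 51]]
```

The rib's top edge is at x≈301, rows 182–248, as predicted for a rib standing on the board. At the handles and lever, nothing differs from the first pictures, so the pliers are open. I'm handing in the job.

```bash
python3 -c "
from workcell import ticket
print(ticket.job_done())"
```

```text
the job is handed in; nothing more can be done
None
```

I clamped the rib, left it untouched for over three seconds, released it, stood it upright on the scanning board with the pliers open, and handed the job in at about 23 s. My first squeeze slid over the handle tops (27 N at the wrist) and was redone lower. The last checks were from image measurements rather than by eye, and I measured nothing on the mallet, jar and pattern at the end.

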